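# Compose the sun-and-moon slab-glass panel

## Robot

A 7-joint arm with a two-finger parallel gripper is mounted at the origin on the work surface. World frame = base frame: x ahead of the robot, y to its left, z up, the work surface at z = 0. Lengths are in m, angles in rad, forces in N, time in s.
With the tool pointing down it reaches from about 0.4 to 0.85 m from the base axis. Payload 4.5 kg.
Tool frame: the origin (TCP) lies on the centre line of the jaws, within the pads' length; the fingertips stand 8 mm ahead of it and the grasp point (between the pads) lies 11 mm behind it; z points along the fingers, x is the direction in which the jaws open and shut, and the axes are right-handed (so a half turn about z gives the same grasp; the last joint's range is limited). The gripper opens to 88 mm and grips with 3 to 60 N. Pads are 18 mm wide; open, the fingers measure 123 mm over their backs; the gripper's body (75 mm by 187 mm) begins 45 mm behind the grasp point.
Start: joints at [1.268, 0.689, -0.195, 1.565, 0.157, 0.902, -0.215], TCP at [0.207, -0.59, 0.247] pointing down, gripper open.
Joint ranges: [-3.01, 3.01], [-0.46, 2.08], [-1.47, 1.51], [0.13, 2.56], [-1, 4.14], [0.04, 2.09], [-2.66, 2.66]. Speed limits (rad/s): [2.57, 2.57, 3.14, 3.14, 3.14, 3.14, 3.14].

## Interface

Orientations are given as a unit quaternion [x, y, z, w].
In Python, from plant import r gives the robot as it stands.
- The arm moves only by the shell command python3 -m pendant 'ROWS' [FORCE]. ROWS is JSON, a list of rows, each a list of 3 entries, a list of its own where there are three numbers: the turn, a rotation vector about the tool's x, y, z in rad, then the shift along the tool's x, y, z in m, then the opening, from 0 (shut) to 1 (fully open). In form: [[[wx, wy, wz], [tx, ty, tz], claw], ...]. A call has 1 to 10 rows; each row is the pose to reach, as a shift and turn from the pose commanded when the call began, along the tool's axes at that moment; what a row does not reach only later rows make up. A row lasts 1/10 s, in which the tool goes at most 50 mm and 8.59 degrees, less where a joint would pass 70% of its speed; a pose out of reach is approached as far as the arm can. A call with a gripper value outside its range is refused whole. The fingers move at their own pace and stop on an object; FORCE is the grip in N (left out, the last holds). Time passes only in rows, so rows that repeat a pose let the fingers close. It gives the time, the measured TCP pose, the force and the opening at its end, in the units of the state.
- r.get_state(): the state, without advancing time (a new reading comes with each control period).
- r.snapshot(name): name is "side" or "top"; returns a dict with "image" (480x640x3 uint8, red, green, blue), "mtx" (3x3 intrinsics, pixels), "dist" ([k1, k2, p1, p2, k3] as OpenCV has them; the pictures are not rectified), "R" (3x3) and "t" (3): a world point X has camera coordinates R X + t. Camera axes: x right, y down, z forward; pixel columns grow to the right and rows downward; lengths in m; the calibration is good to about 2 mm. A picture is of the moment at which its call begins. There is no depth.
- r.finish_job(): hands the job in, once; it reports no verdict.
The state is a dict: "clock": time; "q": joint angles; "qd": joint speeds; "joint_torque": joint torques, N m; "tool_pos": TCP position; "eef_rot": TCP orientation; "contact_force": force on the tool from outside, world axes, zero at the start; "moment": the same for the moment, N m; "opening": opening from 0.0 (shut) to 1.0 (fully open).
Only numpy, scipy, OpenCV 4.12 (cv2) and the standard library are available. Lean on these libraries where they do the work, as an engineer would, in place of code of your own. Each camera call takes 0.05 s, during which the arm holds its last target. There are 200 camera calls.

## Task

Finish composing the small glass panel in the casting frame, where the amber sun and the white moon are already glued down: lay the blue slab midway between sun and moon, the red slab straight behind the sun, the green slab straight in front of the moon and the violet slab straight behind the blue one (behind means farther from the robot, along the sides of the frame). Every slab lies flat and square with the frame, its long sides running left to right, with a joint of about 30 mm for the resin between it and the neighbour it is placed by. Set the glass down rather than dropping it, and leave the solder spool and the flux pot where they are.

Things in the scene. Friction and masses are not known exactly. Their poses are not given: they have to be found in the camera images.
- frame: Casting frame, fixed: shallow pale wooden tray lined with brown paper. Inside 270 mm along its x by 300 mm along its y; battens 18 mm wide around it, tops 28 mm above the table; papered bed 10 mm above the table. Origin: centre of its underside, on the table. Its x points away from the robot (behind), its y to the left, but for a small yaw.
- sun: The sun: an amber-orange round glass roundel, 50 mm across, 22 mm high with a slightly domed top. It is glued down inside the casting frame and cannot move. Origin: centre of its underside; its x and y axes are parallel to those of the frame.
- moon: The moon: a white round glass roundel, 50 mm across, 22 mm high with a slightly domed top. It lies 155 to 175 mm to the left or right of the sun, centre to centre, and up to 6 mm nearer or farther. It is glued down inside the casting frame and cannot move. Origin: centre of its underside; its x and y axes are parallel to those of the frame.
- blue: Blue slab of thick glass with chipped upper edges. Loose, about 110 g, lying flat on a 10 mm thick scorched plywood board at the start. Size 40 mm along its own x, 50 mm along its own y (the long sides), 22 mm high. Origin: centre of the underside; z up. A half turn about z makes no difference.
- red: Red slab of thick glass with chipped upper edges. Loose, about 110 g, lying flat on a 10 mm thick scorched plywood board at the start. Size 40 mm along its own x, 50 mm along its own y (the long sides), 22 mm high. Origin: centre of the underside; z up. A half turn about z makes no difference.
- green: Green slab of thick glass with chipped upper edges. Loose, about 110 g, lying flat on a 10 mm thick scorched plywood board at the start. Size 40 mm along its own x, 50 mm along its own y (the long sides), 22 mm high. Origin: centre of the underside; z up. A half turn about z makes no difference.
- violet: Violet (purple) slab of thick glass with chipped upper edges. Loose, about 110 g, lying flat on a 10 mm thick scorched plywood board at the start. Size 40 mm along its own x, 50 mm along its own y (the long sides), 22 mm high. Origin: centre of the underside; z up. A half turn about z makes no difference.
- spool: Spool of solder standing on end among the slabs on the plywood board: grey flanges 56 mm across, 38 mm high, silvery winding, pale blue label with a black hole on top. Loose, 250 g; not part of the job. Origin: centre of the underside.
- fluxpot: Closed flux pot among the slabs on the plywood board: amber glass with a black lid, 56 mm across, 39 mm high. Loose, 90 g; not part of the job. Origin: centre of the underside.
Not all that is in view belongs to the job. There is more than one size of the red; the job needs the smaller. Of the things shaped like the green, the green one is meant.

How it is judged:
At the end, for the whole second after the job is handed in: Centres, along the frame: blue level with both roundels to 16 mm, 65-100 mm from each; red 62-90 mm behind sun, green 62-90 mm before moon, each to 13 mm sideways; violet 57-85 mm behind blue (blue's own sides), to 16 mm sideways. All flat on the bed, square to 0.2 rad, released, at rest (x of blue in the frame of sun between -0.016 and 0.016 m and x of blue in the frame of moon between -0.016 and 0.016 m and ((y of blue in the frame of sun between -0.1 and -0.065 m and y of blue in the frame of moon between 0.065 and 0.1 m) or (y of blue in the frame of sun between 0.065 and 0.1 m and y of blue in the frame of moon between -0.1 and -0.065 m)) and x of red in the frame of sun between 0.062 and 0.09 m and y of red in the frame of sun between -0.013 and 0.013 m and x of green in the frame of moon between -0.09 and -0.062 m and y of green in the frame of moon between -0.013 and 0.013 m and x of violet in the frame of sun above 0.03 m and y of violet in the frame of blue between -0.016 and 0.016 m and (x of violet in the frame of blue between 0.057 and 0.085 m or x of violet in the frame of blue between -0.085 and -0.057 m) and angle between each of blue, red, green, violet's own z axis and vertical below 0.08 rad and z of blue in the frame of frame between 0.006 and 0.014 m and angle between the x axis of each of blue, red, green, violet and the x axis of frame, either way round below 0.2 rad and linear speed of each of blue, red, green, violet below 0.01 m/s and angular speed of each of blue, red, green, violet below 0.1 rad/s and contact force between each of blue, red, green, violet and the fingers below 0.05 N and z of red in the frame of frame between 0.006 and 0.014 m and z of green in the frame of frame between 0.006 and 0.014 m and z of violet in the frame of frame between 0.006 and 0.014 m); the robot touches nothing.
It fails at once if the spool or the flux pot is pushed aside by more than 20 mm (distance of any of spool, fluxpot from where it was at the start of the episode above 0.02 m).
It fails at once if a slab is let fall: it moves at over 0.55 m/s out of the fingers (a fall of about 15 mm or more) ((linear speed of blue above 0.55 m/s and contact force between blue and the fingers below 0.05 N) or (linear speed of red above 0.55 m/s and contact force between red and the fingers below 0.05 N) or (linear speed of green above 0.55 m/s and contact force between green and the fingers below 0.05 N) or (linear speed of violet above 0.55 m/s and contact force between violet and the fingers below 0.05 N)).
It also fails if it takes over 104 s, if anything falls off the work surface, if the arm or the gripper's body presses on something with over 40 N, if the wrist force passes 120 N, or if a joint passes its speed limit or range.

## Working session

There is one attempt and no reset: what is moved stays moved. The work goes in short steps, Python scripts to look and compute and a shell command to move; the robot and the scene stay as the last step left them, time stands still between calls to the robot, and variables do not carry over. Pictures are saved under pics/ and viewed, about 12 in all and at most 16, crops included, and the job is handed in when it is done.

```bash
ls; mkdir -p pics
python3 - <<'E'
from plant import r
import cv2
s=r.get_state(); print({k:s[k] for k in('clock','tool_pos','eef_rot','opening','q')})
for n in('top','side'):
    d=r.snapshot(n); cv2.imwrite(f'pics/{n}0.png',d['image'][:,:,::-1]); print(n,d['mtx'],d['dist'],d['R'],d['t'])
E
```

```text
pics
{'clock': 0.0, 'tool_pos': array([ 0.20627851, -0.58933729,  0.24590771]), 'eef_rot': array([ 8.15642731e-01, -5.78555178e-01, -7.93334808e-04, -4.60188342e-04]), 'opening': 0.9971455110479017, 'q': array([ 1.26779449,  0.69000107, -0.19448645,  1.56631009,  0.15732408,
        0.90250793, -0.2150924 ])}
top [[433.75012796   0.         323.45431348]
 [  0.         433.75012796 240.74336551]
 [  0.           0.           1.        ]] [-0.08133021  0.          0.          0.          0.        ] [[ 0.0251442  -0.99957075 -0.0150361 ]
 [-0.9802386  -0.02170015 -0.19662498]
 [ 0.1962143   0.01968294 -0.98036347]] [0.05813457 0.47195123 0.81645768]
side [[604.08683852   0.         317.64839015]
 [  0.         604.08683852 237.56290706]
 [  0.           0.           1.        ]] [-0.15292788  0.          0.          0.          0.        ] [[-0.94774351 -0.31885673  0.01061283]
 [-0.24759226  0.71412966 -0.65476477]
 [ 0.20119721 -0.62317672 -0.7557582 ]] [0.48358702 0.09683598 1.19189247]
```

View pics/top0.png

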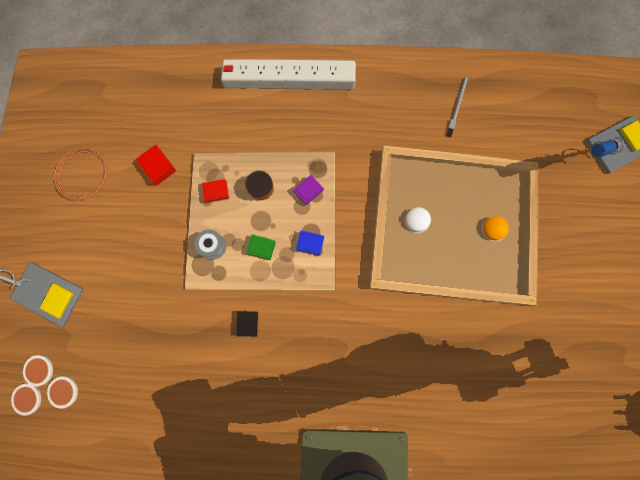

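View pics/side0.png

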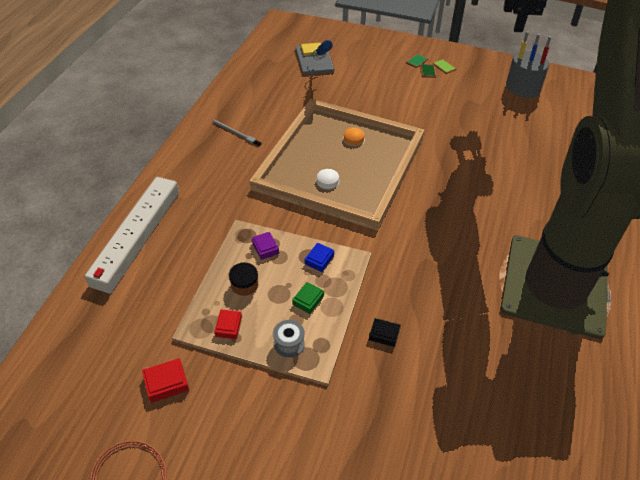

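The top view (Pixel positions) shows the white moon at (418,220) and the amber sun at (496,228) in the frame. On the board are:
- blue (310,243), green (261,247) and violet (308,190)
- small red (215,191)
- flux pot (259,185) and spool (208,244)

Lookalikes:
- **Red:** the big slab at (155,165) is off the board and too large, and the switch on the power strip is at (228,69). I choose (215,191).
- **Green:** the black slab at (247,324) has the same shape, and there are green chips in the side view at (428,68). I choose (261,247).

Next I measure and check the choice in one crop.

```bash
cat > h.py <<'E'
import numpy as np, cv2
from plant import r
def cast(d,px,z):
    u=cv2.undistortPoints(np.float64(px).reshape(-1,1,2),d['mtx'],d['dist']).reshape(-1,2)
    v=np.c_[u,np.ones(len(u))]@d['R']; c=-d['R'].T@d['t']
    return (c+v*((z-c[2])/v[:,2])[:,None])[:,:2]
def proj(d,X):
    return cv2.projectPoints(np.float64(X).reshape(-1,1,3),cv2.Rodrigues(d['R'])[0],d['t'],d['mtx'],d['dist'])[0].reshape(-1,2)
H={'red':(0,6,120),'green':(50,75,120),'blue':(112,128,120),'violet':(135,160,100),'orange':(12,20,215),'white':None}
def mask(im,c,vmin=40):
    h=cv2.cvtColor(im,cv2.COLOR_RGB2HSV)
    if c=='white': m=(h[...,1]<45)&(h[...,2]>150)
    else:
        lo,hi,s=H[c]; m=(h[...,0]>=lo)&(h[...,0]<=hi)&(h[...,1]>s)&(h[...,2]>vmin)
        if c=='red': m|=(h[...,0]>174)&(h[...,1]>s)&(h[...,2]>vmin)
    return m.astype(np.uint8)
def blobs(d,c,amin=60,vmin=40):
    cs,_=cv2.findContours(mask(d['image'],c,vmin),cv2.RETR_EXTERNAL,cv2.CHAIN_APPROX_NONE)
    return [k[:,0,:] for k in cs if cv2.contourArea(k)>amin]
def rect(d,k,z):
    P=cast(d,k,z)*1000; (c,(w,h),a)=cv2.minAreaRect(P.astype(np.float32))
    if w<h: a+=90     # a: direction of the long side, from world x
    return np.r_[c,max(w,h),min(w,h),(a+90)%180-90]
E
python3 - <<'E'
from h import *
np.set_printoptions(precision=1,suppress=True)
for n in('top','side'):
    d=r.snapshot(n); im=d['image']; print(n,'cam',-d['R'].T@d['t'])
    h=cv2.cvtColor(im,cv2.COLOR_RGB2HSV)
    if n=='top':
        for p in [(215,191),(261,247),(310,243),(308,190),(496,228)]: print(h[p[1],p[0]],end=' ')
        crop=cv2.resize(im[140:310,180:550],None,fx=2.1,fy=2.1,interpolation=cv2.INTER_CUBIC)
        cv2.imwrite('pics/crop0.png',crop[:,:,::-1])
    for c in H:
        z=.028 if c in('orange','white') else .032
        for k in blobs(d,c):
            v=h[k[:,1],k[:,0],2]
            print(c,k.mean(0),rect(d,k,z))
E
```

```text
top cam [0.3 0.1 0.9]
[  2 245 222] [ 57 188 137] [118 195 211] [147 186 163] [ 19 255 244] red [214.9 190.4] [576.8 300.4  52.5  45.8 -77.3]
red [155.2 164.7] [632.2 435.7  81.4  57.   40.6]
green [260.6 247. ] [458.3 197.1  52.4  39.4  75.9]
blue [309.5 242.4] [469.8  97.5  50.5  42.   78.6]
violet [308.  189.1] [582.4 104.4  51.4  43.6 -46.2]
orange [495.5 227.8] [ 509.1 -284.7   51.3   47.4  -46.3]
white [ 61.8 391.8] [154.2 584.5  62.8  58.7 -86. ]
white [ 31.4 384.5] [164.1 654.5 122.9  63.4 -18.8]
white [207.8 242.3] [465.6 306.9  40.1  37.6   4.7]
white [418.1 219.5] [ 524.4 -123.9   49.3   48.6   45.6]
white [284.4  70.1] [863.2 159.9 297.8  53.7 -89.7]
side cam [0.2 0.8 1. ]
red [164.7 379.8] [634.1 453.4  70.   69.5  40.7]
red [227.8 323.9] [577.9 312.7  61.8  43.9 -76.5]
green [307.9 297.5] [459.5 209.3  58.4  44.5  76.1]
green [428.   69.8] [ 397.4 -613.4   49.2   30.9  -71.2]
green [416.5  59.7] [ 436.7 -653.    48.4   30.1   66.5]
blue [319.1 257. ] [471.2 109.5  61.3  46.2  79. ]
violet [265.1 245.4] [583.1 116.7  63.1  43.7 -45.3]
white [288.4 332.4] [468.3 290.5  38.1  37.9 -70.3]
white [127.8 233.2] [866.7 155.3 297.3  53.6  90. ]
white [327.3 176.2] [ 528.8 -120.1   49.5   45.7   19.3]
```

View pics/crop0.png

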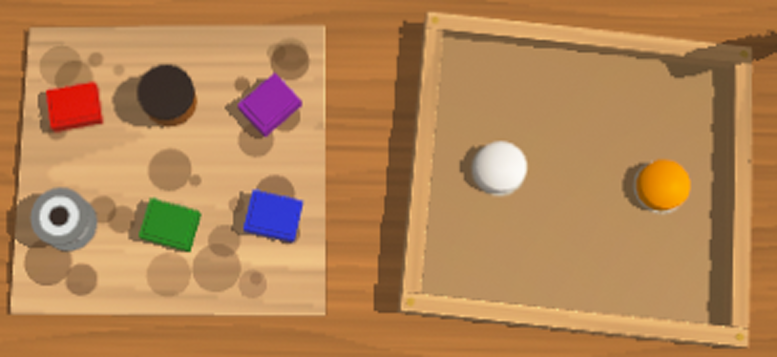

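The crop confirms the choice: the small red, green, blue and violet slabs lie clear of the pot and spool, with all neighbours well apart. Next I refine the centres by casting at mid-height in both views, get the frame yaw, and work out goals and moves.

```bash
cat > m.py <<'E'
from h import *
np.set_printoptions(precision=1,suppress=True)
def meas(z=.021,names=('red','green','blue','violet','orange','white'),show=True):
    D={n:r.snapshot(n) for n in('top','side')}; out={}
    for c in names:
        for n in D:
            for k in blobs(D[n],c):
                q=rect(D[n],k,z); 
                if 350<q[0]<680 and -380<q[1]<360 and q[2]<70 and not(c=='white' and q[1]>200): out.setdefault(c,{})[n]=q
    return D,out
E
python3 - <<'E'
from m import *
D,o=meas()
for c in o:
  for n in o[c]: print(c,n,o[c][n])
top=D['top']
# frame corners: batten top outer corners, from line fits to the pale-wood mask
P=np.array([(383.8,146.2),(537.1,162.9),(535.7,304.3),(371.9,287.6)]); W=cast(top,P,.028)*1000
print('corners BL,BR,FR,FL',W, 'sides',[np.linalg.norm(W[i]-W[i-1]) for i in range(4)])
bl,br,fr,fl=W; v=(bl-fl)+(br-fr); y=(bl-br)+(fl-fr)
print('yaw',np.degrees(np.arctan2(v[1],v[0])),np.degrees(np.arctan2(-y[0],y[1])),'centre',W.mean(0))
E
```

```text
red top [580.3 303.6  53.1  46.3 -77.3]
red side [582.2 306.1  61.4  44.8 -76.5]
green top [460.3 198.9  53.   40.1  76.1]
green side [462.1 201.8  58.8  45.   76.2]
blue top [472.   98.1  51.1  42.5  78.6]
blue side [473.9 101.1  61.9  46.5  78.6]
violet top [585.9 105.2  51.8  44.1 -46.2]
violet side [587.1 108.4  64.   44.2 -45.3]
orange top [ 511.2 -287.5   53.6   47.4  -56. ]
white top [ 526.2 -125.3   49.7   49.    45.6]
white side [ 529.1 -127.4   48.1   47.1  -16.8]
corners BL,BR,FR,FL [[ 683.2  -54.1]
 [ 655.  -384.9]
 [ 353.7 -359.6]
 [ 381.2  -29.3]] sides [np.float64(303.0338678408141), np.float64(332.0258341802128), np.float64(302.3670784976321), np.float64(331.4049602120814)]
yaw -4.751910260554028 -4.820225971957925 centre [ 518.3 -207. ]
```

```bash
cat > go.py <<'E'
import sys,numpy as np
from scipy.spatial.transform import Rotation as Ro
from plant import r
s=r.get_state(); R=Ro.from_quat(s['eef_rot']); p=s['tool_pos']
print('t',round(s['clock'],2),'tcp',p.round(4),'jaw',round(np.degrees(np.arctan2(*R.as_matrix()[1::-1,0])),1),'open',round(s['opening'],3),'F',np.round(s['contact_force'],1),'q',s['q'].round(2))
for a in sys.argv[1:]:   # x,y,z mm, jaw deg
    x,y,z,g=map(float,a.split(',')); g=np.radians(g)
    T=np.array([[np.cos(g),np.sin(g),0],[np.sin(g),-np.cos(g),0],[0,0,-1]])
    w=(R.inv()*Ro.from_matrix(T)).as_rotvec(); d=R.inv().apply(np.array([x,y,z])/1000-p)
    print(a,'->',w.round(3).tolist(),d.round(4).tolist(),'rows>=',round(max(np.linalg.norm(d)/.05,np.degrees(np.linalg.norm(w))/8.59),1))
E
python3 go.py 500,-200,200,-11.4 473,100,150,-11.4 473,100,22,-11.4
```

```text
t 0.3 tcp [ 0.2065 -0.5897  0.2465] jaw -70.7 open 0.998 F [0.  0.  0.6] q [ 1.27  0.69 -0.19  1.57  0.16  0.9  -0.22]
500,-200,200,-11.4 -> [-0.0, 0.0, -1.035] [-0.2708, -0.4058, 0.0466] rows>= 9.8
473,100,150,-11.4 -> [-0.0, 0.0, -1.035] [-0.5628, -0.4795, 0.0967] rows>= 14.9
473,100,22,-11.4 -> [-0.0, 0.0, -1.035] [-0.5628, -0.4795, 0.2247] rows>= 15.5
```

```bash
python3 -m pendant '[[[0,0,-1.035],[-0.271,-0.406,0.047],0.7],[[0,0,-1.035],[-0.271,-0.406,0.047],0.7],[[0,0,-1.035],[-0.271,-0.406,0.047],0.7],[[0,0,-1.035],[-0.271,-0.406,0.047],0.7],[[0,0,-1.035],[-0.271,-0.406,0.047],0.7],[[0,0,-1.035],[-0.271,-0.406,0.047],0.7],[[0,0,-1.035],[-0.271,-0.406,0.047],0.7],[[0,0,-1.035],[-0.271,-0.406,0.047],0.7],[[0,0,-1.035],[-0.271,-0.406,0.047],0.7],[[0,0,-1.035],[-0.271,-0.406,0.047],0.7]]' 25; python3 go.py 473,100,120,-11.4
```

```text
clock: 1.3
tool_pos: [0.502, -0.1971, 0.1997]
eef_rot: [0.995, -0.098, 0.001, -0.0]
contact_force: [-0.3, -0.6, 0.4]
opening: 0.7
t 1.3 tcp [ 0.502  -0.1971  0.1997] jaw -11.3 open 0.7 F [-0.3 -0.6  0.4] q [ 0.53  0.66 -0.4   1.87  0.39  0.69 -0.29]
473,100,120,-11.4 -> [-0.001, -0.001, 0.002] [-0.0866, -0.2856, 0.0799] rows>= 6.2
```

```bash
python3 -m pendant '[[[0,0,0],[-0.087,-0.286,0.08],0.7],[[0,0,0],[-0.087,-0.286,0.08],0.7],[[0,0,0],[-0.087,-0.286,0.08],0.7],[[0,0,0],[-0.087,-0.286,0.08],0.7],[[0,0,0],[-0.087,-0.286,0.08],0.7],[[0,0,0],[-0.087,-0.286,0.08],0.7],[[0,0,0],[-0.087,-0.286,0.08],0.7],[[0,0,0],[-0.087,-0.286,0.08],0.7],[[0,0,0],[-0.087,-0.286,0.08],0.7]]' ; python3 go.py 473,100,60,-11.4 473,100,22,-11.4
python3 - <<'E'
from h import *
d=r.snapshot('side'); cv2.imwrite('pics/s1.png',cv2.resize(d['image'][180:400,180:460],None,fx=2,fy=2)[:,:,::-1])
E
```

```text
clock: 2.2
tool_pos: [0.4717, 0.096, 0.1198]
eef_rot: [0.995, -0.1, 0.0, 0.001]
contact_force: [-0.3, -0.3, -1.1]
opening: 0.697
t 2.2 tcp [0.4717 0.096  0.1198] jaw -11.5 open 0.697 F [-0.3 -0.3 -1.1] q [-0.17  0.73 -0.2   2.1   0.41  0.35 -0.92]
473,100,60,-11.4 -> [0.002, -0.0, -0.002] [0.0005, -0.0043, 0.0598] rows>= 1.2
473,100,22,-11.4 -> [0.002, -0.0, -0.002] [0.0004, -0.0043, 0.0978] rows>= 2.0
```

View pics/s1.png

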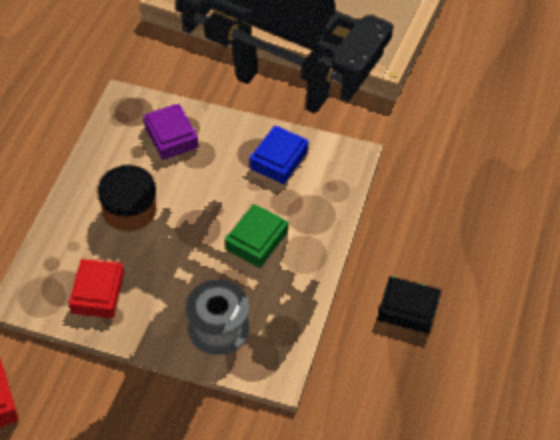

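The side crop shows the jaws hovering in line with the blue slab (278,155 in the crop), clear of everything else. Descend and grip.

```bash
python3 -m pendant '[[[0,0,0],[0,-0.004,0.04],0.7],[[0,0,0],[0,-0.004,0.065],0.7],[[0,0,0],[0,-0.004,0.08],0.7],[[0,0,0],[0,-0.004,0.09],0.7],[[0,0,0],[0,-0.004,0.097],0.7],[[0,0,0],[0,-0.004,0.097],0.7],[[0,0,0],[0,-0.004,0.097],0.4],[[0,0,0],[0,-0.004,0.097],0.2],[[0,0,0],[0,-0.004,0.097],0.2],[[0,0,0],[0,-0.004,0.097],0.2]]' 25; python3 -m pendant '[[[0,0,0],[0,0,0],0.2],[[0,0,0],[0,0,0],0.2],[[0,0,0],[0,0,-0.02],0.2],[[0,0,0],[0,0,-0.05],0.2],[[0,0,0],[0,0,-0.1],0.2],[[0,0,0],[0,0,-0.1],0.2],[[0,0,0],[0,0,-0.1],0.2]]'; python3 go.py 519.7,-206,100,-4.8
```

```text
clock: 3.25
tool_pos: [0.4726, 0.1015, 0.0233]
eef_rot: [0.995, -0.099, 0.001, -0.0]
contact_force: [0.7, -0.2, 5.2]
opening: 0.453
clock: 3.95
tool_pos: [0.4728, 0.1015, 0.1235]
eef_rot: [0.995, -0.1, 0.001, -0.0]
contact_force: [-0.1, -0.3, -1.6]
opening: 0.455
t 3.95 tcp [0.4728 0.1015 0.1235] jaw -11.4 open 0.455 F [-0.1 -0.3 -1.6] q [-0.17  0.73 -0.22  2.09  0.43  0.36 -0.94]
519.7,-206,100,-4.8 -> [-0.001, -0.002, -0.116] [0.1069, 0.2921, 0.0234] rows>= 6.2
```

```bash
python3 -m pendant '[[[0,0,-0.116],[0.107,0.292,0.0],0.2],[[0,0,-0.116],[0.107,0.292,0.0],0.2],[[0,0,-0.116],[0.107,0.292,0.0],0.2],[[0,0,-0.116],[0.107,0.292,0.0],0.2],[[0,0,-0.116],[0.107,0.292,0.0],0.2],[[0,0,-0.116],[0.107,0.292,0.0],0.2],[[0,0,-0.116],[0.107,0.292,0.0],0.2],[[0,0,-0.116],[0.107,0.292,0.02],0.2],[[0,0,-0.116],[0.107,0.292,0.04],0.2],[[0,0,-0.116],[0.107,0.292,0.04],0.2]]' ; python3 go.py 519.7,-206,24,-4.8
```

```text
clock: 4.95
tool_pos: [0.5166, -0.2046, 0.0791]
eef_rot: [0.999, -0.041, -0.004, -0.001]
contact_force: [-0.3, 0.2, 0.0]
opening: 0.45
t 4.95 tcp [ 0.5166 -0.2046  0.0791] jaw -4.7 open 0.45 F [-0.3  0.2  0. ] q [ 0.5   0.87 -0.35  1.89  0.59  0.49 -0.35]
519.7,-206,24,-4.8 -> [-0.002, 0.008, 0.002] [0.0036, 0.0012, 0.0551] rows>= 1.1
```

```bash
python3 -m pendant '[[[0,0,0],[0.001,0.0,0.02],0.2],[[0,0,0],[0.001,0.0,0.035],0.2],[[0,0,0],[0.001,0,0.045],0.2],[[0,0,0],[0.001,0,0.05],0.2],[[0,0,0],[0.001,0,0.05],0.2],[[0,0,0],[0.001,0,0.05],0.2]]' ; python3 go.py 519.7,-206,23.5,-4.8
```

```text
clock: 5.55
tool_pos: [0.5207, -0.2059, 0.0332]
eef_rot: [0.999, -0.041, 0.0, 0.0]
contact_force: [0.6, -0.3, -1.4]
opening: 0.452
t 5.55 tcp [ 0.5207 -0.2059  0.0332] jaw -4.7 open 0.452 F [ 0.6 -0.3 -1.4] q [ 0.46  0.95 -0.29  1.89  0.64  0.39 -0.39]
519.7,-206,23.5,-4.8 -> [0.0, -0.001, 0.001] [-0.001, 0.0002, 0.0097] rows>= 0.2
```

```bash
python3 -m pendant '[[[0,0,0],[-0.001,0.0,0.004],0.2],[[0,0,0],[-0.001,0.0,0.007],0.2],[[0,0,0],[-0.001,0,0.009],0.2],[[0,0,0],[-0.001,0,0.01],0.2],[[0,0,0],[-0.001,0,0.01],0.2],[[0,0,0],[-0.001,0,0.01],0.2]]' ; python3 go.py
```

```text
clock: 6.15
tool_pos: [0.5193, -0.206, 0.0233]
eef_rot: [0.999, -0.042, 0.0, 0.0]
contact_force: [-2.0, -0.7, 4.9]
opening: 0.45
t 6.15 tcp [ 0.5193 -0.206   0.0233] jaw -4.8 open 0.45 F [-2.  -0.7  4.9] q [ 0.45  0.96 -0.27  1.89  0.65  0.37 -0.4 ]
```

Contact is felt, so I release and rise, then go for green.

```bash
python3 -m pendant '[[[0,0,0],[0,0,0],0.6],[[0,0,0],[0,0,0],0.6],[[0,0,0],[0,0,0],0.6],[[0,0,0],[0,0,-0.01],0.6],[[0,0,0],[0,0,-0.05],0.6],[[0,0,0],[0,0,-0.09],0.6],[[0,0,0],[0,0,-0.09],0.6]]' ; python3 go.py 461,200.5,110,-14
```

```text
clock: 6.85
tool_pos: [0.5226, -0.2065, 0.1178]
eef_rot: [0.999, -0.042, 0.005, 0.001]
contact_force: [1.1, -0.1, -0.1]
opening: 0.602
t 6.85 tcp [ 0.5226 -0.2065  0.1178] jaw -4.8 open 0.602 F [ 1.1 -0.1 -0.1] q [ 0.53  0.81 -0.4   1.87  0.56  0.56 -0.32]
461,200.5,110,-14 -> [0.001, -0.009, 0.161] [-0.0954, -0.4005, 0.0064] rows>= 8.2
```

```bash
python3 -m pendant '[[[0,0,0.161],[-0.095,-0.4,0],0.7],[[0,0,0.161],[-0.095,-0.4,0],0.7],[[0,0,0.161],[-0.095,-0.4,0],0.7],[[0,0,0.161],[-0.095,-0.4,0],0.7],[[0,0,0.161],[-0.095,-0.4,0],0.7],[[0,0,0.161],[-0.095,-0.4,0],0.7],[[0,0,0.161],[-0.095,-0.4,0],0.7],[[0,0,0.161],[-0.095,-0.4,0],0.7],[[0,0,0.161],[-0.095,-0.4,0],0.7],[[0,0,0.161],[-0.095,-0.4,0],0.7]]'; python3 -m pendant '[[[0,0,0],[0,0,0.02],0.7],[[0,0,0],[0,0,0.02],0.7],[[0,0,0],[0,0,0.02],0.7]]' ; python3 go.py 461,200.5,22,-14
```

```text
clock: 7.85
tool_pos: [0.4572, 0.2035, 0.1128]
eef_rot: [0.993, -0.119, -0.0, -0.001]
contact_force: [-0.8, -0.7, 0.5]
opening: 0.699
clock: 8.15
tool_pos: [0.458, 0.1982, 0.0926]
eef_rot: [0.992, -0.123, -0.0, 0.001]
contact_force: [-0.3, -0.7, -0.0]
opening: 0.701
t 8.15 tcp [0.458  0.1982 0.0926] jaw -14.1 open 0.701 F [-0.3 -0.7 -0. ] q [-0.4   0.79 -0.16  2.06  0.39  0.32 -1.13]
461,200.5,22,-14 -> [0.002, 0.0, -0.003] [0.0024, -0.0031, 0.0706] rows>= 1.4
```

```bash
python3 -m pendant '[[[0,0,0],[0.002,-0.003,0.03],0.7],[[0,0,0],[0.002,-0.003,0.05],0.7],[[0,0,0],[0.002,-0.003,0.062],0.7],[[0,0,0],[0.002,-0.003,0.07],0.7],[[0,0,0],[0.002,-0.003,0.07],0.7],[[0,0,0],[0.002,-0.003,0.07],0.7],[[0,0,0],[0.002,-0.003,0.07],0.4],[[0,0,0],[0.002,-0.003,0.07],0.2],[[0,0,0],[0.002,-0.003,0.07],0.2],[[0,0,0],[0.002,-0.003,0.07],0.2]]' 25; python3 -m pendant '[[[0,0,0],[0,0,0],0.2],[[0,0,0],[0,0,0],0.2],[[0,0,0],[0,0,-0.02],0.2],[[0,0,0],[0,0,-0.05],0.2],[[0,0,0],[0,0,-0.1],0.2],[[0,0,0],[0,0,-0.1],0.2],[[0,0,0],[0,0,-0.1],0.2],[[0,0,0],[0,0,-0.1],0.2]]'; python3 go.py 452.6,-119.2,100,-4.8
```

```text
clock: 9.15
tool_pos: [0.4609, 0.2032, 0.0231]
eef_rot: [0.993, -0.122, 0.0, -0.0]
contact_force: [-0.2, -1.0, 3.8]
opening: 0.455
clock: 9.95
tool_pos: [0.4598, 0.2025, 0.1217]
eef_rot: [0.993, -0.122, -0.001, 0.001]
contact_force: [-0.4, 0.8, -1.2]
opening: 0.457
t 9.95 tcp [0.4598 0.2025 0.1217] jaw -14.0 open 0.457 F [-0.4  0.8 -1.2] q [-0.38  0.74 -0.21  2.04  0.37  0.4  -1.12]
452.6,-119.2,100,-4.8 -> [0.002, 0.002, -0.16] [0.0707, 0.3139, 0.0221] rows>= 6.5
```

```bash
python3 -m pendant '[[[0,0,-0.16],[0.071,0.314,0.0],0.2],[[0,0,-0.16],[0.071,0.314,0.0],0.2],[[0,0,-0.16],[0.071,0.314,0.0],0.2],[[0,0,-0.16],[0.071,0.314,0.0],0.2],[[0,0,-0.16],[0.071,0.314,0.0],0.2],[[0,0,-0.16],[0.071,0.314,0.0],0.2],[[0,0,-0.16],[0.071,0.314,0.0],0.2],[[0,0,-0.16],[0.071,0.314,0.02],0.2],[[0,0,-0.16],[0.071,0.314,0.04],0.2],[[0,0,-0.16],[0.071,0.314,0.04],0.2]]' ; python3 -m pendant '[[[0,0,0],[0,0,0.02],0.2],[[0,0,0],[0,0,0.03],0.2],[[0,0,0],[0,0,0.03],0.2],[[0,0,0],[0,0,0.03],0.2]]'; python3 go.py 452.6,-117.5,23.5,-4.8
```

```text
clock: 10.95
tool_pos: [0.4514, -0.1186, 0.0798]
eef_rot: [0.999, -0.042, -0.003, -0.0]
contact_force: [0.1, -0.1, -0.5]
opening: 0.452
clock: 11.35
tool_pos: [0.4534, -0.1185, 0.0527]
eef_rot: [0.999, -0.042, -0.001, 0.0]
contact_force: [-0.9, -0.3, -1.0]
opening: 0.448
t 11.35 tcp [ 0.4534 -0.1185  0.0527] jaw -4.8 open 0.448 F [-0.9 -0.3 -1. ] q [ 0.24  0.86 -0.14  2.16  0.71  0.16 -0.63]
452.6,-117.5,23.5,-4.8 -> [0.0, 0.001, 0.0] [-0.0008, -0.0009, 0.0292] rows>= 0.6
```

```bash
python3 -m pendant '[[[0,0,0],[-0.001,-0.001,0.012],0.2],[[0,0,0],[-0.001,-0.001,0.02],0.2],[[0,0,0],[-0.001,-0.001,0.025],0.2],[[0,0,0],[-0.001,-0.001,0.028],0.2],[[0,0,0],[-0.001,-0.001,0.029],0.2],[[0,0,0],[-0.001,-0.001,0.029],0.2],[[0,0,0],[-0.001,-0.001,0.029],0.2]]' ; python3 go.py
```

```text
clock: 12.05
tool_pos: [0.4528, -0.1178, 0.0239]
eef_rot: [0.999, -0.042, 0.0, 0.0]
contact_force: [-0.5, -0.6, -1.6]
opening: 0.45
t 12.05 tcp [ 0.4528 -0.1178  0.0239] jaw -4.8 open 0.45 F [-0.5 -0.6 -1.6] q [ 0.19  0.92 -0.06  2.17  0.75  0.07 -0.68]
```

```bash
python3 -m pendant '[[[0,0,0],[0,0,0.001],0.2],[[0,0,0],[0,0,0.0015],0.2],[[0,0,0],[0,0,0.0015],0.2]]'; python3 -m pendant '[[[0,0,0],[0,0,0],0.6],[[0,0,0],[0,0,0],0.6],[[0,0,0],[0,0,0],0.6],[[0,0,0],[0,0,-0.01],0.6],[[0,0,0],[0,0,-0.05],0.6],[[0,0,0],[0,0,-0.09],0.6],[[0,0,0],[0,0,-0.09],0.6],[[0,0,0],[0,0,-0.09],0.6]]' ; python3 go.py 581.5,305,110,13
```

```text
clock: 12.35
tool_pos: [0.4529, -0.1178, 0.0231]
eef_rot: [0.999, -0.042, 0.001, 0.0]
contact_force: [-1.7, -0.1, 8.0]
opening: 0.453
clock: 13.15
tool_pos: [0.453, -0.1181, 0.1128]
eef_rot: [0.999, -0.042, 0.001, 0.0]
contact_force: [0.1, 0.7, -0.6]
opening: 0.6
t 13.15 tcp [ 0.453  -0.1181  0.1128] jaw -4.9 open 0.6 F [ 0.1  0.7 -0.6] q [ 0.36  0.75 -0.32  2.14  0.67  0.35 -0.61]
581.5,305,110,13 -> [0.0, -0.002, -0.312] [0.0921, -0.4325, 0.0029] rows>= 8.8
```

```bash
python3 -m pendant '[[[0,0,-0.312],[0.092,-0.433,0],0.7],[[0,0,-0.312],[0.092,-0.433,0],0.7],[[0,0,-0.312],[0.092,-0.433,0],0.7],[[0,0,-0.312],[0.092,-0.433,0],0.7],[[0,0,-0.312],[0.092,-0.433,0],0.7],[[0,0,-0.312],[0.092,-0.433,0],0.7],[[0,0,-0.312],[0.092,-0.433,0],0.7],[[0,0,-0.312],[0.092,-0.433,0],0.7],[[0,0,-0.312],[0.092,-0.433,0],0.7],[[0,0,-0.312],[0.092,-0.433,0],0.7]]'; python3 -m pendant '[[[0,0,0],[0,0,0.02],0.7],[[0,0,0],[0,0,0.02],0.7],[[0,0,0],[0,0,0.02],0.7],[[0,0,0],[0,0,0.02],0.7]]' ; python3 go.py 581.5,305,22,13
```

```text
clock: 14.15
tool_pos: [0.5792, 0.3148, 0.1104]
eef_rot: [0.993, 0.118, 0.0, -0.003]
contact_force: [-0.2, 0.8, -0.1]
opening: 0.703
clock: 14.55
tool_pos: [0.5807, 0.3054, 0.0921]
eef_rot: [0.994, 0.113, -0.0, 0.0]
contact_force: [0.2, 0.4, -0.1]
opening: 0.703
t 14.55 tcp [0.5807 0.3054 0.0921] jaw 13.0 open 0.703 F [ 0.2  0.4 -0.1] q [-0.32  0.95 -0.44  1.57  0.54  0.75 -0.78]
581.5,305,22,13 -> [0.001, 0.0, 0.001] [0.0007, 0.0005, 0.0701] rows>= 1.4
```

```bash
python3 -m pendant '[[[0,0,0],[0.001,0,0.03],0.7],[[0,0,0],[0.001,0,0.05],0.7],[[0,0,0],[0.001,0,0.062],0.7],[[0,0,0],[0.001,0,0.07],0.7],[[0,0,0],[0.001,0,0.07],0.7],[[0,0,0],[0.001,0,0.07],0.7],[[0,0,0],[0.001,0,0.07],0.4],[[0,0,0],[0.001,0,0.07],0.2],[[0,0,0],[0.001,0,0.07],0.2],[[0,0,0],[0.001,0,0.07],0.2]]' 25; python3 -m pendant '[[[0,0,0],[0,0,0],0.2],[[0,0,0],[0,0,0],0.2],[[0,0,0],[0,0,-0.02],0.2],[[0,0,0],[0,0,-0.05],0.2],[[0,0,0],[0,0,-0.1],0.2],[[0,0,0],[0,0,-0.1],0.2],[[0,0,0],[0,0,-0.1],0.2],[[0,0,0],[0,0,-0.1],0.2]]'; python3 go.py 586.7,-293,122,-4.8
```

```text
clock: 15.55
tool_pos: [0.5817, 0.3063, 0.0227]
eef_rot: [0.994, 0.114, 0.0, 0.0]
contact_force: [-1.5, -0.3, 4.2]
opening: 0.451
clock: 16.35
tool_pos: [0.5809, 0.3053, 0.1207]
eef_rot: [0.994, 0.114, -0.001, 0.001]
contact_force: [-0.2, -0.1, -0.9]
opening: 0.453
t 16.35 tcp [0.5809 0.3053 0.1207] jaw 13.1 open 0.453 F [-0.2 -0.1 -0.9] q [-0.31  0.92 -0.46  1.55  0.52  0.8  -0.76]
586.7,-293,122,-4.8 -> [0.002, 0.002, 0.312] [-0.1296, 0.5841, -0.0001] rows>= 12.0
```

```bash
python3 -m pendant '[[[0,0,0.16],[-0.065,0.292,0],0.2],[[0,0,0.16],[-0.065,0.292,0],0.2],[[0,0,0.16],[-0.065,0.292,0],0.2],[[0,0,0.16],[-0.065,0.292,0],0.2],[[0,0,0.16],[-0.065,0.292,0],0.2],[[0,0,0.16],[-0.065,0.292,0],0.2],[[0,0,0.16],[-0.065,0.292,0],0.2],[[0,0,0.16],[-0.065,0.292,0],0.2],[[0,0,0.16],[-0.065,0.292,0],0.2]]' ; python3 go.py 586.7,-292,75,-4.8
```

```text
clock: 17.25
tool_pos: [0.5838, 0.0089, 0.1214]
eef_rot: [0.999, 0.035, -0.001, -0.001]
contact_force: [0.5, 0.8, -1.3]
opening: 0.447
t 17.25 tcp [0.5838 0.0089 0.1214] jaw 4.0 open 0.447 F [ 0.5  0.8 -1.3] q [ 0.16  0.84 -0.45  1.79  0.56  0.65 -0.55]
586.7,-292,75,-4.8 -> [-0.002, 0.001, 0.154] [-0.0181, 0.3005, 0.0459] rows>= 6.1
```

```bash
python3 -m pendant '[[[0,0,0.154],[-0.018,0.3,0],0.2],[[0,0,0.154],[-0.018,0.3,0],0.2],[[0,0,0.154],[-0.018,0.3,0],0.2],[[0,0,0.154],[-0.018,0.3,0],0.2],[[0,0,0.154],[-0.018,0.3,0],0.2],[[0,0,0.154],[-0.018,0.3,0],0.2],[[0,0,0.154],[-0.018,0.3,0.02],0.2],[[0,0,0.154],[-0.018,0.3,0.045],0.2],[[0,0,0.154],[-0.018,0.3,0.066],0.2],[[0,0,0.154],[-0.018,0.3,0.066],0.2]]' ; python3 -m pendant '[[[0,0,0],[0,0,0],0.2],[[0,0,0],[0,0,0],0.2]]';python3 go.py 586.7,-292,22.5,-4.8
```

```text
clock: 18.25
tool_pos: [0.5854, -0.2901, 0.0529]
eef_rot: [0.999, -0.041, -0.003, -0.002]
contact_force: [-1.3, -0.1, -2.0]
opening: 0.45
clock: 18.45
tool_pos: [0.5882, -0.2925, 0.0574]
eef_rot: [0.999, -0.042, 0.001, 0.0]
contact_force: [-0.1, -0.9, -0.8]
opening: 0.451
t 18.45 tcp [ 0.5882 -0.2925  0.0574] jaw -4.8 open 0.451 F [-0.1 -0.9 -0.8] q [ 0.62  1.   -0.44  1.57  0.6   0.7  -0.19]
586.7,-292,22.5,-4.8 -> [0.0, -0.002, -0.001] [-0.0016, -0.0004, 0.0349] rows>= 0.7
```

```bash
python3 -m pendant '[[[0,0,0],[-0.001,0,0.014],0.2],[[0,0,0],[-0.001,0,0.022],0.2],[[0,0,0],[-0.001,0,0.028],0.2],[[0,0,0],[-0.001,0,0.032],0.2],[[0,0,0],[-0.001,0,0.034],0.2],[[0,0,0],[-0.001,0,0.034],0.2],[[0,0,0],[-0.001,0,0.034],0.2]]' ; python3 go.py
```

```text
clock: 19.15
tool_pos: [0.5855, -0.2933, 0.0227]
eef_rot: [0.999, -0.043, -0.0, 0.0]
contact_force: [-2.2, 1.9, 4.0]
opening: 0.452
t 19.15 tcp [ 0.5855 -0.2933  0.0227] jaw -4.9 open 0.452 F [-2.2  1.9  4. ] q [ 0.61  1.05 -0.41  1.58  0.62  0.64 -0.21]
```

Red is seated. Release, rise, on to violet at (586.5, 107), jaw 44.

```bash
python3 -m pendant '[[[0,0,0],[0,0,0],0.6],[[0,0,0],[0,0,0],0.6],[[0,0,0],[0,0,0],0.6],[[0,0,0],[0,0,-0.01],0.6],[[0,0,0],[0,0,-0.05],0.6],[[0,0,0],[0,0,-0.09],0.6],[[0,0,0],[0,0,-0.09],0.6],[[0,0,0],[0,0,-0.09],0.6]]' ; python3 go.py 586.5,106.8,100,44.3
```

```text
clock: 19.95
tool_pos: [0.5864, -0.2937, 0.1137]
eef_rot: [0.999, -0.043, 0.001, 0.001]
contact_force: [-0.0, -0.1, -1.0]
opening: 0.599
t 19.95 tcp [ 0.5864 -0.2937  0.1137] jaw -4.9 open 0.599 F [-0.  -0.1 -1. ] q [ 0.64  0.93 -0.48  1.56  0.55  0.79 -0.15]
586.5,106.8,100,44.3 -> [0.002, -0.002, -0.859] [-0.0344, -0.399, 0.0132] rows>= 8.0
```

```bash
python3 -m pendant '[[[0,0,-0.859],[-0.034,-0.399,0],0.7],[[0,0,-0.859],[-0.034,-0.399,0],0.7],[[0,0,-0.859],[-0.034,-0.399,0],0.7],[[0,0,-0.859],[-0.034,-0.399,0],0.7],[[0,0,-0.859],[-0.034,-0.399,0],0.7],[[0,0,-0.859],[-0.034,-0.399,0],0.7],[[0,0,-0.859],[-0.034,-0.399,0],0.7],[[0,0,-0.859],[-0.034,-0.399,0],0.7],[[0,0,-0.859],[-0.034,-0.399,0],0.7],[[0,0,-0.859],[-0.034,-0.399,0],0.7]]'; python3 -m pendant '[[[0,0,0],[0,0,0.02],0.7],[[0,0,0],[0,0,0.02],0.7],[[0,0,0],[0,0,0.02],0.7],[[0,0,0],[0,0,0.02],0.7]]' ; python3 go.py 586.5,106.8,22,44.3
```

```text
clock: 20.95
tool_pos: [0.585, 0.1088, 0.1111]
eef_rot: [0.926, 0.379, -0.001, -0.0]
contact_force: [0.5, -1.3, -0.5]
opening: 0.698
clock: 21.35
tool_pos: [0.5864, 0.1061, 0.0925]
eef_rot: [0.927, 0.376, 0.0, 0.0]
contact_force: [-0.4, -0.0, 0.4]
opening: 0.699
t 21.35 tcp [0.5864 0.1061 0.0925] jaw 44.2 open 0.699 F [-0.4 -0.   0.4] q [ 0.07  0.93 -0.6   1.76  0.77  0.71 -0.18]
586.5,106.8,22,44.3 -> [0.0, 0.0, -0.002] [0.0005, -0.0004, 0.0705] rows>= 1.4
```

```bash
python3 -m pendant '[[[0,0,0],[0,0,0.03],0.7],[[0,0,0],[0,0,0.05],0.7],[[0,0,0],[0,0,0.062],0.7],[[0,0,0],[0,0,0.07],0.7],[[0,0,0],[0,0,0.07],0.7],[[0,0,0],[0,0,0.07],0.7],[[0,0,0],[0,0,0.07],0.4],[[0,0,0],[0,0,0.07],0.2],[[0,0,0],[0,0,0.07],0.2],[[0,0,0],[0,0,0.07],0.2]]' 25; python3 -m pendant '[[[0,0,0],[0,0,0],0.2],[[0,0,0],[0,0,0],0.2],[[0,0,0],[0,0,-0.02],0.2],[[0,0,0],[0,0,-0.05],0.2],[[0,0,0],[0,0,-0.1],0.2],[[0,0,0],[0,0,-0.1],0.2],[[0,0,0],[0,0,-0.1],0.2],[[0,0,0],[0,0,-0.1],0.2]]'; python3 go.py 590.3,-212,80,-4.8
python3 - <<'E'
from m import *
D,o=meas()
for c in o:
  for n in o[c]: print(c,n,o[c][n])
cv2.imwrite('pics/t2.png',D['top']['image'][100:340,120:600,::-1])
E
```

```text
clock: 22.35
tool_pos: [0.5864, 0.107, 0.0227]
eef_rot: [0.926, 0.377, 0.0, 0.0]
contact_force: [-0.6, -1.0, 3.0]
opening: 0.45
clock: 23.15
tool_pos: [0.5853, 0.1063, 0.1208]
eef_rot: [0.926, 0.377, -0.001, 0.0]
contact_force: [0.4, -0.5, -1.1]
opening: 0.452
t 23.15 tcp [0.5853 0.1063 0.1208] jaw 44.3 open 0.452 F [ 0.4 -0.5 -1.1] q [ 0.09  0.89 -0.63  1.75  0.73  0.76 -0.14]
590.3,-212,80,-4.8 -> [0.001, 0.003, 0.857] [-0.2185, 0.2314, 0.0413] rows>= 6.4
green top [ 452.1 -117.3   43.    42.1   83.5]
green side [ 455.1 -118.3   66.5   43.6   84.6]
violet top [605.5 128.5  49.7  14.6  41.4]
white top [ 524.4 -124.8   54.6   51.4  -61.8]
white side [ 531.  -127.2   49.9   46.    19.3]
```

View pics/t2.png

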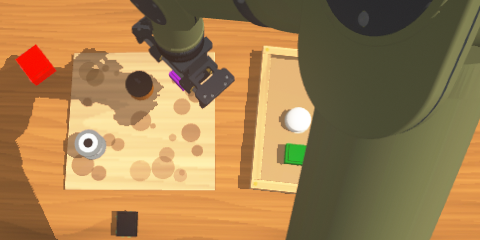

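The crop shows violet held in the jaws at (175,77), green in place in front of the moon at (295,153), and the pot and spool not moved. The arm hides the rest.

```bash
python3 -m pendant '[[[0,0,0.857],[-0.218,0.231,0],0.2],[[0,0,0.857],[-0.218,0.231,0],0.2],[[0,0,0.857],[-0.218,0.231,0],0.2],[[0,0,0.857],[-0.218,0.231,0],0.2],[[0,0,0.857],[-0.218,0.231,0],0.2],[[0,0,0.857],[-0.218,0.231,0],0.2],[[0,0,0.857],[-0.218,0.231,0],0.2],[[0,0,0.857],[-0.218,0.231,0.02],0.2],[[0,0,0.857],[-0.218,0.231,0.04],0.2],[[0,0,0.857],[-0.218,0.231,0.04],0.2]]' ; python3 -m pendant '[[[0,0,0],[0,0,0.015],0.2],[[0,0,0],[0,0,0.025],0.2],[[0,0,0],[0,0,0.025],0.2],[[0,0,0],[0,0,0.025],0.2]]';python3 go.py 590.3,-212,22.5,-4.8
```

```text
clock: 24.25
tool_pos: [0.5886, -0.2101, 0.0786]
eef_rot: [0.999, -0.042, -0.004, -0.001]
contact_force: [-0.2, 0.7, -1.7]
opening: 0.451
clock: 24.65
tool_pos: [0.5915, -0.2103, 0.0572]
eef_rot: [0.999, -0.042, -0.0, 0.0]
contact_force: [-0.7, -0.1, -1.2]
opening: 0.453
t 24.65 tcp [ 0.5915 -0.2103  0.0572] jaw -4.8 open 0.453 F [-0.7 -0.1 -1.2] q [ 0.49  0.97 -0.42  1.67  0.6   0.63 -0.34]
590.3,-212,22.5,-4.8 -> [0.0, 0.0, 0.0] [-0.0011, 0.0018, 0.0347] rows>= 0.7
```

```bash
python3 -m pendant '[[[0,0,0],[-0.001,0.001,0.014],0.2],[[0,0,0],[-0.001,0.001,0.022],0.2],[[0,0,0],[-0.001,0.001,0.028],0.2],[[0,0,0],[-0.001,0.001,0.032],0.2],[[0,0,0],[-0.001,0.001,0.034],0.2],[[0,0,0],[-0.001,0.001,0.035],0.2],[[0,0,0],[-0.001,0.001,0.035],0.2]]' ; python3 go.py
```

```text
clock: 25.35
tool_pos: [0.5903, -0.2113, 0.0227]
eef_rot: [0.999, -0.042, 0.0, 0.0]
contact_force: [-1.1, 0.1, 2.6]
opening: 0.457
t 25.35 tcp [ 0.5903 -0.2113  0.0227] jaw -4.8 open 0.457 F [-1.1  0.1  2.6] q [ 0.48  1.02 -0.38  1.68  0.63  0.57 -0.37]
```

```bash
python3 -m pendant '[[[0,0,0],[0,0,0],0.6],[[0,0,0],[0,0,0],0.6],[[0,0,0],[0,0,0],0.6],[[0,0,0],[0,0,-0.01],0.6],[[0,0,0],[0,0,-0.05],0.6],[[0,0,0],[0,0,-0.1],0.6],[[0,0,0],[0,0,-0.14],0.6]]'; python3 -m pendant '[[[0,0,0],[-0.1,-0.45,-0.03],0.6],[[0,0,0],[-0.1,-0.45,-0.03],0.6],[[0,0,0],[-0.1,-0.45,-0.03],0.6],[[0,0,0],[-0.1,-0.45,-0.03],0.6],[[0,0,0],[-0.1,-0.45,-0.03],0.6],[[0,0,0],[-0.1,-0.45,-0.03],0.6],[[0,0,0],[-0.1,-0.45,-0.03],0.6],[[0,0,0],[-0.1,-0.45,-0.03],0.6],[[0,0,0],[-0.1,-0.45,-0.03],0.6],[[0,0,0],[-0.1,-0.45,-0.03],0.6]]'
python3 go.py
cat > chk.py <<'E'
from m import *
D,o=meas(); y=np.radians(-4.8); A=np.array([[np.cos(y),np.sin(y)],[-np.sin(y),np.cos(y)]])
for c in o:
  for n in o[c]: print(c,n,o[c][n])
for n in D:
  g={c:o[c][n] for c in o if n in o[c]}
  for a,b in(('blue','orange'),('blue','white'),('red','orange'),('green','white'),('violet','blue')):
    if a in g and b in g: print(n,a,'rel',b,A@(g[a]-g[b])[:2])
cv2.imwrite('pics/end.png',np.vstack([cv2.resize(D['top']['image'][130:320,350:560],(420,380)),cv2.resize(D['side']['image'][90:240,240:440],(420,315))])[:595,:,::-1] if 0 else np.hstack([cv2.resize(D['top']['image'][130:320,350:560],(420,380)),cv2.resize(D['side']['image'][90:240,240:440],(380,380))])[:,:,::-1])
E
python3 chk.py
```

```text
clock: 26.05
tool_pos: [0.5909, -0.2112, 0.1653]
eef_rot: [0.999, -0.042, 0.001, 0.0]
contact_force: [0.5, -0.5, 0.5]
opening: 0.6
clock: 27.05
tool_pos: [0.5263, 0.2542, 0.194]
eef_rot: [0.999, -0.037, 0.0, -0.004]
contact_force: [-0.5, 0.1, 0.3]
opening: 0.597
t 27.05 tcp [0.5263 0.2542 0.194 ] jaw -4.3 open 0.597 F [-0.5  0.1  0.3] q [-0.26  0.73 -0.45  1.74  0.43  0.77 -1.  ]
red top [ 584.8 -294.9   56.1   46.    86.1]
green side [ 455.1 -118.3   66.5   43.6   84.6]
blue top [ 518.  -213.5   45.2   43.2   84.8]
violet top [ 588.6 -220.2   45.7   36.3   -7. ]
orange top [ 511.9 -276.2   49.5   26.9   -0.6]
white side [ 528.1 -127.8   51.2   48.6    6.7]
top blue rel orange [ 0.8 63. ]
top red rel orange [ 74.2 -12.6]
top violet rel blue [71.  -0.8]
side green rel white [-73.6   3.3]
```

View pics/end.png

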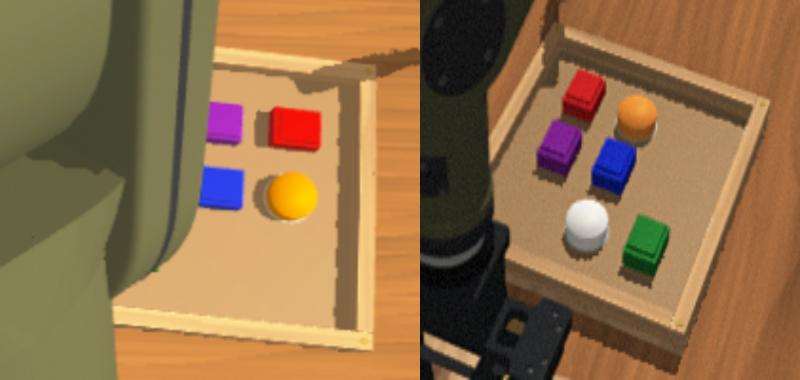

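The panel looks as intended, but the arm still hides part of it in the top half. I swing the arm farther left and measure again.

```bash
python3 -m pendant '[[[0,0,-0.5],[-0.2,-0.25,-0.02],0.6],[[0,0,-0.5],[-0.2,-0.25,-0.02],0.6],[[0,0,-0.5],[-0.2,-0.25,-0.02],0.6],[[0,0,-0.5],[-0.2,-0.25,-0.02],0.6],[[0,0,-0.5],[-0.2,-0.25,-0.02],0.6],[[0,0,-0.5],[-0.2,-0.25,-0.02],0.6],[[0,0,-0.5],[-0.2,-0.25,-0.02],0.6],[[0,0,-0.5],[-0.2,-0.25,-0.02],0.6],[[0,0,-0.5],[-0.2,-0.25,-0.02],0.6],[[0,0,-0.5],[-0.2,-0.25,-0.02],0.6]]'
sed -i "s/'orange':(12,20,215)/'orange':(10,20,200)/" h.py; sed -i 's/q\[2\]<70/q[2]<78/' m.py
python3 go.py; python3 chk.py
```

```text
clock: 28.15
tool_pos: [0.3531, 0.5083, 0.2117]
eef_rot: [0.979, 0.204, 0.0, 0.002]
contact_force: [0.7, 0.3, -0.7]
opening: 0.602
t 28.15 tcp [0.3531 0.5083 0.2117] jaw 23.6 open 0.602 F [ 0.7  0.3 -0.7] q [-0.74  0.77 -0.56  1.61  0.49  0.91 -1.06]
red top [ 584.9 -294.9   56.1   46.2   86.1]
green top [ 452.2 -121.8   51.4   41.8   84.8]
blue top [ 518.3 -209.3   53.5   43.2   84.9]
violet top [ 589.3 -211.8   54.3   45.1   84.6]
orange top [ 511.4 -288.    53.3   47.8  -46. ]
white top [ 526.3 -126.3   48.3   47.6   45.6]
top blue rel orange [ 0.4 79. ]
top blue rel white [ -1.  -83.4]
top red rel orange [73.9 -0.8]
top green rel white [-74.2  -1.7]
top violet rel blue [71.   3.5]
```

View pics/end.png

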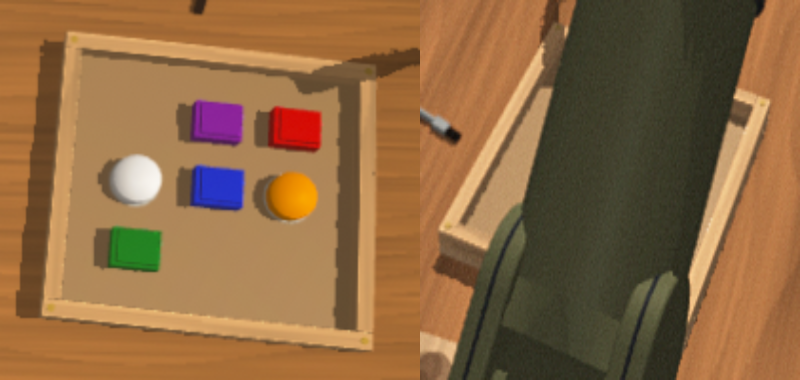

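The top half shows all six pieces in the intended layout, square with the frame: moon (135,180), sun (292,195), blue (218,188), violet (217,122), red (295,128) and green (135,249). The arm covers them in the side half. Everything is in tolerance, so I let the arm settle and hand in.

```bash
python3 -m pendant '[[[0,0,0],[0,0,0],0.6],[[0,0,0],[0,0,0],0.6],[[0,0,0],[0,0,0],0.6]]'; python3 -c "
from plant import r; print(r.finish_job())"
```

```text
clock: 28.55
tool_pos: [0.3504, 0.5111, 0.2122]
eef_rot: [0.978, 0.206, 0.0, 0.0]
contact_force: [-0.4, 0.6, -1.0]
opening: 0.599
the job is handed in; nothing more can be done
None
```

I placed all four slabs in the frame and handed the job in at about 28.6 s; no verdict is reported. Each slab was lowered until the wrist force showed it touching the bed, then released.

The last top-view measurements, along the frame, are all within the limits:

| Slab | Measured position | Allowed |
|---|---|---|
| Blue | 0.4 and −1 mm off level with sun and moon; 79 mm from sun, 83 mm from moon | 16 mm; 65–100 mm |
| Red | 74 mm behind the sun, 0.8 mm sideways | 62–90 mm; 13 mm |
| Green | 74 mm before the moon, 1.7 mm sideways | 62–90 mm; 13 mm |
| Violet | 71 mm behind blue, 3.5 mm sideways | 57–85 mm; 16 mm |

All four slabs lie within about 1° of square with the frame.

- **Side view:** the arm blocked it in the final picture. An earlier side picture showed all the pieces in place and gave green 74 mm before the moon and 3 mm sideways.
- **Two-camera difference:** the cameras differed by 2–3 mm throughout.
- **Partly hidden picture:** one intermediate top reading had blue only 63 mm from the sun, because the arm hid part of the scene. The clear view replaced it.
- **Spool and flux pot:** they looked unmoved in the picture taken with violet in the jaws. I did not measure them or check again after that, though the arm later passed well above them.

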